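# Draw the sagging bolt of the reagent cage and hold its gate ajar

### The job

Open the small clear reagent cage: turn the bolt's drum-shaped knob up until its stem stands upright, then lift the sagging bolt so that its turned-down nose clears the bent-up lip of the keeper while you pull it back to the left, towards the hinge side, right out of the keeper. Then draw the gate towards you by the knob until it stands ajar at about 20 degrees, and finish like that, holding it still and gripping the knob, because the gate shuts itself when let go. Leave the bottles inside the cage and the beaker and dropper bottle beside it where they are.

Things in the scene. Friction and masses are not known exactly. Their poses are not given: they have to be found in the camera images.
- cage: Fixed box of clear panels in an aluminium frame, 150 deep x 276 wide x 156 mm high, with a gate as its front. Origin on the worktop below the middle of the gate plane; x axis points into the cage (the gate's front looks to -x), y to the left along the shut gate, z up. A steel keeper bracket sits on the front of the right post.
- gate_hinge (a point): Point on the vertical hinge line of the gate at its left side, 135 mm above the worktop, (0, 115) mm in the cage's x, y; fixed.
- knob: Black drum-shaped knob to be gripped, 24 mm across and 24 mm long with flat ends facing left and right, on a 6 mm stem. Origin at its centre, 48 mm from the axis of the rod it turns about; z axis along the stem from rod to knob, y axis along the rod and the drum. While bolted it is 58 mm right of the cage's middle; upright, it is about 173 mm high. Free all round and above.
- turn (a joint): Angle of the knob's stem about the rod, rad: 0 = upright (facing the slot it slides along), positive = leaning to the front (cage -x). Starts at 0.55 to 0.95; range -0.12 to 1.1; friction holds it, about 1 N at the knob. Below 0.25 the bolt slides freely; leaning more than about 0.3 the stem strikes the steel cheek left of it.
- plate (a joint): Lift of back plate, rod and knob about the rivet, rad: 0 = hanging sagged, 0.07 = level, stop at 0.16; falls back by its weight. The nose clears the lip from about 0.04. The knob is 148 mm from the rivet when bolted: raising it 6 mm clears the lip, 10 to 12 mm is right, 16 mm is the most; takes about 3 N.
- bolt (a joint): Travel of the bolt to the left along the rod (cage +y), m: 0 = shut in the keeper, 0.042 = fully drawn (stop). Friction about 1.5 N. The nose is clear of the keeper from about 0.03. It stays where it is left.
- gate (a joint): Opening of the gate about its left hinge in rad: 0 = shut, positive = free (right) edge swings towards cage -x; the knob then moves on an arc round the hinge line. A spring shuts it: about 4 N at the knob at 0.35 rad. The bolted gate cannot be opened.
- bottle_tall: White bottle, 58 mm across, 115 mm high, standing inside the cage; origin at the centre of its underside. Leave alone.
- bottle_small: Smaller bottle, 48 mm across, 95 mm high, standing inside the cage; origin at the centre of its underside. Leave alone.
- beaker: Glass beaker, 77 mm across, 95 mm high, standing to the right of the cage; origin at the centre of its underside. Leave alone.
- dropper: Small brown dropper bottle, 33 mm across, 72 mm high, standing to the left of the cage; origin at the centre of its underside. Leave alone.
- rivet (a point): Rivet that the bolt's back plate hangs on, on the rod's axis, while the gate is shut (this point stays with the cage): 90 mm left of the cage's middle, 135 mm high, 24 mm in front of the gate plane. From here the rod runs to the right along the front of the gate, sagging by 0.07 rad, about 125 mm high below the knob.
- keeper_lip (a point): Middle of the top edge of the keeper's bent-up lip on the right post, 116 mm high, 108 mm right of the cage's middle; fixed. The bolt's nose, 14 mm long, hangs 6 mm below this edge on its far (right) side. The keeper's front strap holds the nose and so the gate; its top is 147 mm high.

How it is judged:
On the way, in this order (a step that is already met when the one before it is completed fails the run):
1. the knob's stem is turned upright while the bolt is still shut (value of joint turn below 0.35 rad and value of joint bolt below 0.012 m and value of joint gate below 0.06 rad), for 0.1 s.
2. the bolt is drawn out of the keeper (value of joint bolt above 0.03 m), for 0.1 s.
3. the gate is pulled ajar (value of joint bolt above 0.025 m and value of joint gate above 0.23 rad), for 0.1 s.
At the end, for the whole second after the job is handed in: The gate stands still, open by 0.23 to 0.49 rad (13 to 28 degrees), the bolt drawn by more than 25 mm, the fingers gripping the knob with more than 2 N; the bottles, beaker and dropper bottle stand upright (all of step 3 and value of joint gate below 0.49 rad and velocity of joint gate between -0.05 and 0.05 rad/s and contact force between the fingers and knob above 2 N and angle between each of bottle_tall, bottle_small, beaker, dropper's own z axis and vertical below 0.1 rad); the arm keeps its last pose, push and grip.
It fails at once if a bottle in the cage was moved by more than 20 mm (distance of any of bottle_tall, bottle_small from where it was at the start of the episode above 0.02 m).
It fails at once if the beaker or the dropper bottle beside the cage was moved by more than 20 mm (distance of any of beaker, dropper from where it was at the start of the episode above 0.02 m).
It also fails if it takes over 35 s, if anything falls off the work surface, if the arm or the gripper's body presses on something with over 40 N, if the wrist force passes 120 N, or if a joint passes its speed limit or range.

### The arm

A 6-joint arm with a two-finger parallel gripper is mounted at the origin on a cart in front of the work surface, level with it; the furniture and walls round the work are solid. World frame = base frame: x ahead of the robot, y to its left, z up, the work surface at z = 0. Lengths are in m, angles in rad, forces in N, time in s.
With the tool pointing down it reaches from about 0.375 to 0.9 m from the base axis. Payload 3.1 kg.
Tool frame: the origin (TCP) lies midway between the tips of the shut fingers; the grasp point (between the pads) lies ctrl.pinch_z behind it (ctrl.pinch_z is the distance from the TCP to the grasp point, in m); z points along the fingers, y is the line along which they close (so a half turn about z gives the same grasp; the last joint's range is limited). The gripper opens to 85 mm and grips with 20 to 120 N. Pads are 22 mm wide; open, the fingers measure 114 mm over their backs; the gripper's body (76 mm by 85 mm) begins 54 mm behind the grasp point. The pads swing forward as they close: fully open they stand 13 mm farther back than shut.
Start: joints at [-0.178, 0.527, 1.433, -0, 1.181, -0.178], TCP at [0.625, 0, 0.231] pointing down, gripper open.
Joint ranges: [-3.08, 3.08], [-0.75, 2.2], [0.22, 2.44], [-1.43, 4.57], [0, 2.65], [-2.85, 2.85]. Speed limits (rad/s): [2.79, 2.79, 3.14, 3.14, 3.14, 3.14].

### API

Orientations are given as a unit quaternion [x, y, z, w].
In Python, from bench import ctrl gives the robot as it stands. The module is installed in compiled form; this text tells all that it offers.
- The arm moves only by the tool drive_tool, never from a script. Its argument "series" is one flat list of numbers, 5 for each row, row after row: the shift along the tool's x, y, z in cm, then the turn about the tool's z in rad, then the closure, from -1 (fully open) to 1 (shut). In form: [tx, ty, tz, yaw, jaw, tx, ty, tz, yaw, jaw, ...]. A call has 1 to 12 rows; each row is the pose to reach, as a shift and turn from the pose commanded when the call began, along the tool's axes at that moment; what a row does not reach only later rows make up. A row lasts 1/12 s, in which the tool goes at most 41.7 mm and 7.16 degrees, less where a joint would pass 70% of its speed; a pose out of reach is approached as far as the arm can. A call with a gripper value outside its range is refused whole. The fingers move at their own pace and stop on an object; "newtons" is the grip in N (left out, the last holds). Time passes only in rows, so rows that repeat a pose let the fingers close. It gives the time, the measured TCP pose, the force, the opening and the grip force at its end, in the units of the state.
- ctrl.read_state(): the state, without advancing time (a new reading comes with each control period).
- ctrl.capture(name): name is "scene" or "side" or "wrist"; returns a dict with "img" (384x512x3 uint8, red, green, blue), "intrinsics" (3x3 intrinsics, pixels), "world_to_cam" (4x4, takes a point from world to camera coordinates). Camera axes: x right, y down, z forward; pixel columns grow to the right and rows downward; lengths in m; the calibration is good to about 2 mm. A picture is of the moment at which its call begins. There is no depth.
- ctrl.finish_job(): hands the job in; it is judged then, once.
The state is a dict: "time_s": time; "joint_positions": joint angles; "qvel": joint speeds; "joint_efforts": joint torques, N m; "ee_pos": TCP position; "eef_rot": TCP orientation; "ft_force": force on the tool from outside, world axes, zero at the start; "ft_torque": the same for the moment, N m; "grip_width": finger opening in m; "grip_force": force on a finger pad.
Only numpy, scipy, OpenCV 4.12 (cv2) and the standard library are available. Lean on these libraries where they do the work, as an engineer would, in place of code of your own. Each camera call takes 0.05 s, during which the arm holds its last target. There are 200 camera calls.

## Working session

There is one attempt and no reset: what is moved stays moved. The work goes in short steps, Python scripts to look and compute and a tool call to move; the robot and the scene stay as the last step left them, time stands still between calls to the robot, and variables do not carry over. Pictures are saved under pics/ and viewed, at most 10 in all, crops included, and the job is handed in when it is done.

Besides the shell and the picture viewer there is one more tool, called after "Emit:" as name(argument=value, ...) on one line, values as JSON. drive_tool: Moves the arm, as the interface text tells. Its arguments: {"type":"object","properties":{"series":{"type":"array","items":{"type":"number"}},"newtons":{"type":"number"}},"required":["series"]}

```bash
mkdir -p pics; cat > h.py <<'E'
import numpy as np, cv2
from bench import ctrl
def cap(n,f=None):
    c=ctrl.capture(n)
    if f: cv2.imwrite('pics/'+f,c['img'][:,:,::-1])
    np.savez('pics/'+(f or n)+'.npz',K=c['intrinsics'],T=c['world_to_cam'],img=c['img'])
    return c
def ray(K,T,uv):
    d=np.linalg.inv(K)@np.array([uv[0],uv[1],1.]); R=T[:3,:3]
    d=R.T@d; return -R.T@T[:3,3], d/np.linalg.norm(d)
def tri(rs):
    A=np.zeros((3,3));b=np.zeros(3)
    for o,d in rs:
        P=np.eye(3)-np.outer(d,d);A+=P;b+=P@o
    x=np.linalg.solve(A,b); return x,[np.linalg.norm(np.cross(x-o,d)) for o,d in rs]
def onz(r,z): o,d=r; return o+d*(z-o[2])/d[2]
def proj(K,T,p): q=K@(T[:3,:3]@np.asarray(p)+T[:3,3]); return q[:2]/q[2]
E
python3 - <<'E'
from h import *
a=[cap(n)for n in('scene','side','wrist')]
cv2.imwrite('pics/a.png',np.vstack([a[0]['img'],])[:,:,::-1])
cv2.imwrite('pics/b.png',a[1]['img'][:,:,::-1]);cv2.imwrite('pics/c.png',a[2]['img'][:,:,::-1])
s=ctrl.read_state();print(s,ctrl.pinch_z)
for c in a: print(-c['world_to_cam'][:3,:3].T@c['world_to_cam'][:3,3])
E
```

```text
{'time_s': 0.15, 'joint_positions': array([-1.78493655e-01,  5.28242591e-01,  1.43361445e+00,  1.03076546e-05,
        1.18141438e+00, -1.78474605e-01]), 'qvel': array([ 0.00096334, -0.00198542, -0.00293651,  0.00035815,  0.00079456,
       -0.00072895]), 'joint_efforts': array([ 1.17890530e-03, -4.42742836e+01, -1.78276026e+01, -2.15643640e-04,
        5.61750654e-03, -9.84718270e-06]), 'ee_pos': array([6.24445997e-01, 1.36254052e-04, 2.30562535e-01]), 'eef_rot': array([ 7.07114654e-01,  7.07098410e-01, -4.74816089e-04, -6.92199803e-04]), 'ft_force': array([0.08447704, 0.11778069, 0.41417975]), 'ft_torque': array([-0.0237822 ,  0.00795636,  0.00267766]), 'grip_force': 0.0, 'grip_width': 0.08537385654476075} 0.0187
[-0.42759539 -0.42099276  0.63424375]
[ 0.79913159 -0.55126257  0.94661955]
[0.62386809 0.07071672 0.3733684 ]
```

View pics/a.png

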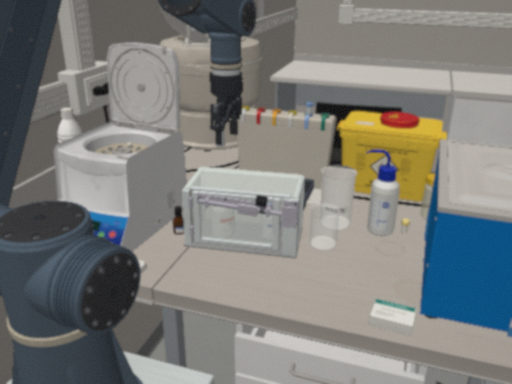

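View pics/b.png

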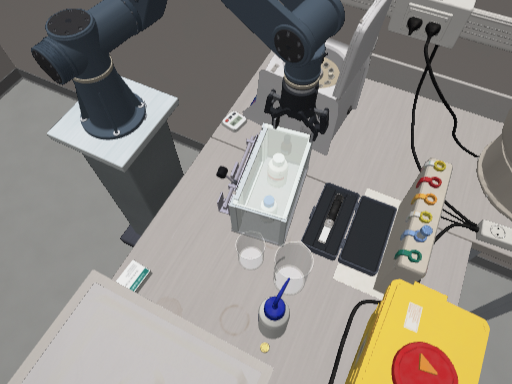

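View pics/c.png

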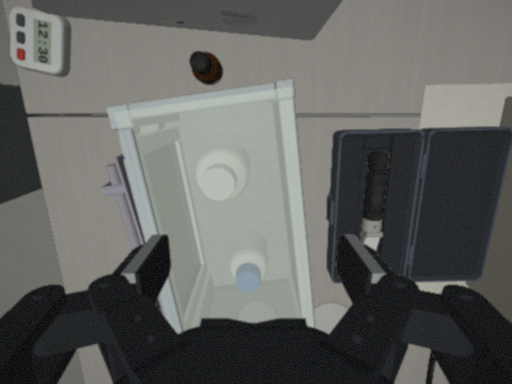

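The scene view shows the cage at about (185–305, 170–250) with the black knob at (261, 201). The side view has the knob at (222, 172). In the wrist view the cage's hinge-side top corners are near (115, 110) and (290, 85). I'll enlarge these for exact pixels.

```bash
python3 - <<'E'
from h import *
S=np.load('pics/scene.npz');D=np.load('pics/side.npz');W=np.load('pics/wrist.npz')
a=cv2.resize(S['img'][160:260,175:315],None,fx=5.7,fy=5.7,interpolation=2)[:,:,::-1][:, :798]
b=cv2.resize(D['img'][120:250,200:320],None,fx=4.6,fy=4.6,interpolation=2)[:,:,::-1]
cv2.imwrite('pics/a2.png',a);cv2.imwrite('pics/b2.png',b)
def knob(z,x0,x1,y0,y1):
    g=z['img'][y0:y1,x0:x1].max(2); m=(g<60).astype(np.uint8)
    n,l,st,c=cv2.connectedComponentsWithStats(m)
    for i in range(1,n):
        if st[i,4]>15: print(st[i],c[i]+[x0,y0])
    i=1+np.argmax(st[1:,4]); return c[i]+[x0,y0]
k1=knob(S,245,280,185,220);k2=knob(D,205,240,155,190)
x,e=tri([ray(S['K'],S['T'],k1),ray(D['K'],D['T'],k2)]);print(x,e)
for uv in[(114,109),(291,84)]: print(onz(ray(W['K'],W['T'],uv),.156))
E
```

```text
[11 12 10 10 79] [261.01265823 201.21518987]
[12 12 11 11 93] [221.80645161 171.97849462]
[ 0.49505592 -0.12767762  0.16157564] [np.float64(0.0008651487748934537), np.float64(0.0008651487748934747)]
[0.51993173 0.07011798 0.156     ]
[0.65102166 0.08776622 0.156     ]
```

View pics/a2.png

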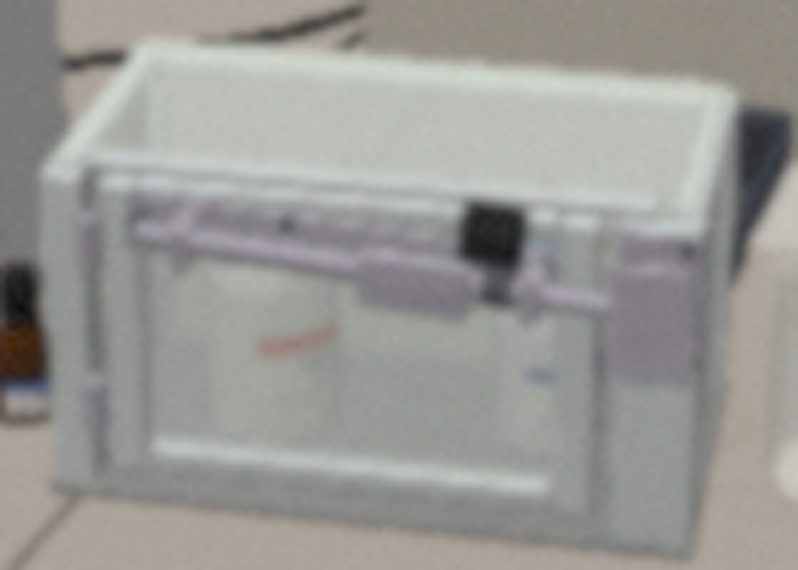

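View pics/b2.png

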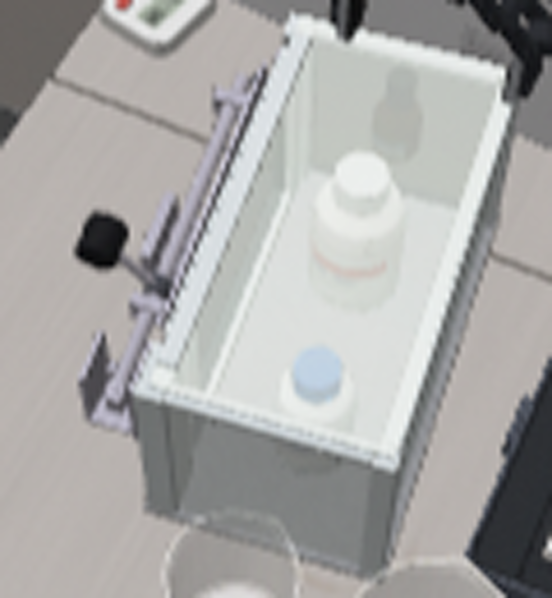

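The crops show the top frame corners clearly. The knob leans to the front, with the steel cheek just left of its stem and the keeper on the right post. Next I'll triangulate the four top corners for the cage pose.

```bash
python3 - <<'E'
from h import *
S=np.load('pics/scene.npz');D=np.load('pics/side.npz')
sa={'FL':(45,172),'FR':(708,232),'RR':(738,92),'RL':(140,42)}
sb={'FL':(295,18),'FR':(140,385),'RR':(392,462),'RL':(508,70)}
P={}
for k in sa:
    u=np.array(sa[k])/5.7+[175,160];v=np.array(sb[k])/4.6+[200,120]
    x,e=tri([ray(S['K'],S['T'],u),ray(D['K'],D['T'],v)]);P[k]=x;print(k,x.round(4),e[0].round(4),onz(ray(S['K'],S['T'],u),.156).round(4),onz(ray(D['K'],D['T'],v),.156).round(4))
for a,b in('FL','FR'),('RL','RR'),('FL','RL'),('FR','RR'):
    d=P[b]-P[a];print(a,b,np.linalg.norm(d),np.arctan2(d[1],d[0]))
E
```

```text
FL [0.5177 0.0705 0.1475] 0.0002 [0.501  0.0617 0.156 ] [0.5207 0.064  0.156 ]
FR [ 0.5533 -0.1957  0.1489] 0.0044 [ 0.5352 -0.2038  0.156 ] [ 0.5549 -0.194   0.156 ]
RR [ 0.69   -0.1768  0.1499] 0.0026 [ 0.6733 -0.1828  0.156 ] [ 0.6906 -0.1768  0.156 ]
RL [0.6477 0.0863 0.1527] 0.0001 [0.6404 0.0829 0.156 ] [0.6484 0.0836 0.156 ]
FL FR 0.2685456858978008 -1.4380900156779806
RL RR 0.26654288598475073 -1.411673114994888
FL RL 0.13107037676157293 0.12115878334506258
FR RR 0.1380043216924567 0.13701212472305313
```

Emit:
drive_tool(series=[-12.8,-13.0,0,1.436,-1,-12.8,-13.0,0,1.436,-1,-12.8,-13.0,0,1.436,-1,-12.8,-13.0,0,1.436,-1,-12.8,-13.0,0,1.436,-1,-12.8,-13.0,0,1.436,-1,-12.8,-13.0,0,1.436,-1,-12.8,-13.0,0,1.436,-1,-12.8,-13.0,0,1.436,-1,-12.8,-13.0,0,1.436,-1,-12.8,-13.0,0,1.436,-1,-12.8,-13.0,0,1.436,-1], newtons=40)

```text
time_s: 1.15
ee_pos: [0.4947, -0.1279, 0.2311]
eef_rot: [0.998, 0.065, -0.0, -0.0]
ft_force: [1.0, -0.1, -0.2]
grip_width: 0.0855
grip_force: 0.0
```

```bash
python3 - <<'E'
from h import *
s=ctrl.read_state();print(s['ee_pos'],s['eef_rot'],s['joint_positions'],s['time_s'])
c=cap('wrist','d.png');K,T=c['intrinsics'],c['world_to_cam']
print(proj(K,T,[.495,-.1277,.1616]))
E
```

```text
[ 0.49474751 -0.12790423  0.23112291] [ 9.97904344e-01  6.47058225e-02 -2.37607908e-04 -1.45849136e-04] [-4.71950770e-01  3.75315305e-01  1.71478065e+00  8.87277923e-06
  1.05205424e+00  9.69339030e-01] 1.15
[253.63817009 198.60872317]
```

View pics/d.png

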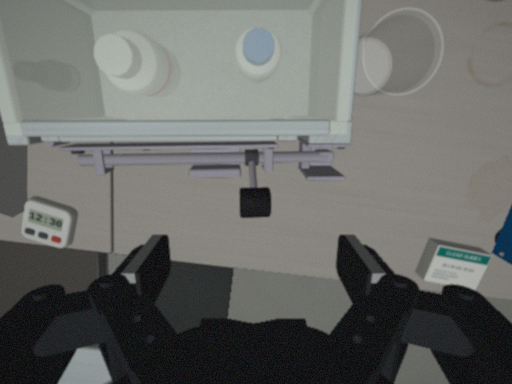

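The wrist view shows the knob at (255, 202), against a predicted (253.6, 198.6). It is square to the jaws, and the keeper (303–343, 170) is clear of the fingers. Descending and gripping the knob's flat ends.

Emit:
drive_tool(series=[-0.2,0.1,3,0,-1,-0.2,0.1,6,0,-1,-0.2,0.1,8.5,0,-1,-0.2,0.1,8.5,0,-1,-0.2,0.1,8.5,0,1,-0.2,0.1,8.5,0,1,-0.2,0.1,8.5,0,1,-0.2,0.1,8.5,0,1,-0.2,0.1,8.5,0,1,-0.2,0.1,8.5,0,1,-0.2,0.1,8.5,0,1,-0.2,0.1,8.5,0,1], newtons=40)

```text
time_s: 2.2
ee_pos: [0.4936, -0.1291, 0.1474]
eef_rot: [0.998, 0.067, 0.001, 0.0]
ft_force: [-0.3, 1.4, 6.6]
grip_width: 0.0237
grip_force: 40.5
```

```bash
python3 - <<'E'
from h import *
c=cap('side','e.png');s=ctrl.read_state();print(s['ft_force'],s['grip_width'],s['grip_force'])
cv2.imwrite('pics/e.png',cv2.resize(c['img'][110:260,170:320],None,fx=4,fy=4,interpolation=2)[:,:,::-1])
E
```

```text
[-0.59823532  1.29274443  6.46921117] 0.023778477154149262 40.55155098438263
```

View pics/e.png

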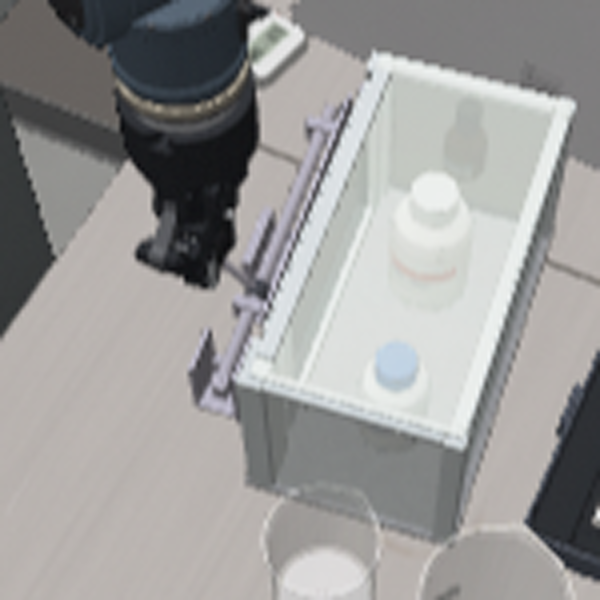

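The knob is held: 23.7 mm opening, 40 N. Now the turning arc, from a lean of about 0.70 rad to upright.

Emit:
drive_tool(series=[0.3,0,-0.22,0,1,0.6,0,-0.42,0,1,0.9,0,-0.6,0,1,1.2,0,-0.75,0,1,1.55,0,-0.88,0,1,1.9,0,-0.98,0,1,2.25,0,-1.05,0,1,2.6,0,-1.1,0,1,2.85,0,-1.12,0,1,2.9,0,-1.13,0,1,2.9,0,-1.13,0,1,2.9,0,-1.13,0,1], newtons=40)

```text
time_s: 3.25
ee_pos: [0.5174, -0.1242, 0.1565]
eef_rot: [0.998, 0.068, -0.005, -0.002]
ft_force: [-7.0, -1.0, 1.7]
grip_width: 0.0232
grip_force: 40.3
```

```bash
python3 - <<'E'
from h import *
c=cap('wrist');d=cap('side')
s=ctrl.read_state();print(s['ft_force'],s['ft_torque'],s['ee_pos'],s['grip_force'])
cv2.imwrite('pics/f.png',np.hstack([cv2.resize(c['img'][90:260,130:380],(400,272)),cv2.resize(d['img'][130:240,190:290],(300,330))[:272]])[:,:,::-1])
E
```

```text
[-7.78388123 -1.3599546   1.4819822 ] [0.27705879 1.51619619 0.06278073] [ 0.51742059 -0.12422364  0.15648624] 40.24897813796997
```

View pics/f.png

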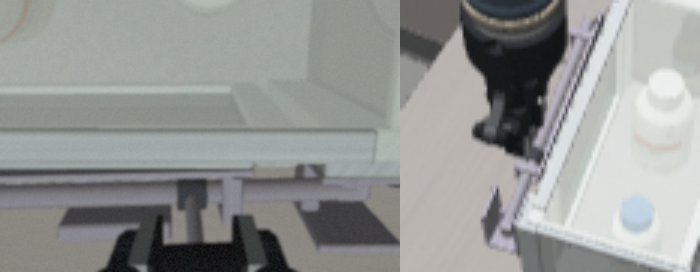

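Grip friction makes the arm lag by about 5 mm, so the stem still leans about 0.15–0.3 rad. I'll ease the grip and push a bit further.

Emit:
drive_tool(series=[0.2,0,-0.02,0,1,0.4,0,-0.04,0,1,0.6,0,-0.05,0,1,0.6,0,-0.05,0,1,0.6,0,-0.05,0,1], newtons=25)

```text
time_s: 3.77
ee_pos: [0.5235, -0.1234, 0.1569]
eef_rot: [0.998, 0.068, -0.005, -0.002]
ft_force: [-6.9, -0.9, 2.1]
grip_width: 0.0236
grip_force: 38.9
```

```bash
python3 - <<'E'
from h import *
c=cap('wrist')
s=ctrl.read_state();print(s['ft_force'],s['ft_torque'],s['ee_pos'],s['grip_force'])
K,T=c['intrinsics'],c['world_to_cam']
p=s['ee_pos']+[0,0,.0142];X=np.array([.991,.133,0])
print('knob',p)
for t in(0,.1,.2,.3,.4):
    r=p+X*.048*np.sin(t)-[0,0,.048*np.cos(t)]; print(t,r.round(4),proj(K,T,r).round(1))
cv2.imwrite('pics/g.png',cv2.resize(c['img'][150:260,200:310],(550,550),interpolation=2)[:,:,::-1])
E
```

```text
[-5.85451554 -1.44648833  1.3765418 ] [0.3183534  1.37501921 0.13028175] [ 0.52349771 -0.12341565  0.15693139] 38.89032483100891
knob [ 0.52349771 -0.12341565  0.17113139]
0 [ 0.5235 -0.1234  0.1231] [254.1 215. ]
0.1 [ 0.5282 -0.1228  0.1234] [254.2 208.5]
0.2 [ 0.5329 -0.1221  0.1241] [254.2 202.1]
0.3 [ 0.5376 -0.1215  0.1253] [254.2 196. ]
0.4 [ 0.542  -0.1209  0.1269] [254.3 190.1]
```

View pics/g.png

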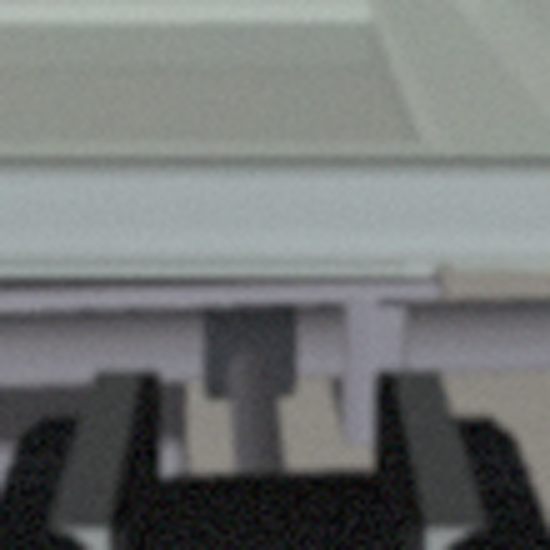

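The rod axis sits at about row 219 (crop centre line), against 215 predicted for upright, so the stem is upright within about 0.07 rad. Now lifting the bolt.

Emit:
drive_tool(series=[-0.1,0,-0.3,0,1,-0.2,0,-0.6,0,1,-0.2,0,-0.9,0,1,-0.2,0,-1.2,0,1,-0.2,0,-1.3,0,1,-0.2,0,-1.3,0,1,-0.2,0,-1.3,0,1,-0.2,0,-1.3,0,1], newtons=30)

```text
time_s: 4.48
ee_pos: [0.5229, -0.1229, 0.1692]
eef_rot: [0.998, 0.068, -0.003, -0.002]
ft_force: [-4.4, 3.7, -8.1]
grip_width: 0.0237
grip_force: 29.8
```

Emit:
drive_tool(series=[0,-0.4,0.05,0,1,0,-0.8,0.05,0,1,0,-1.2,0.05,0,1,0,-1.6,0.05,0,1,0,-2.0,0.05,0,1,0,-2.4,0.05,0,1,0,-2.8,0.05,0,1,0,-3.2,0.05,0,1,0,-3.6,0.05,0,1,0,-3.9,0.05,0,1,0,-3.9,0.05,0,1,0,-3.9,0.05,0,1], newtons=30)

```text
time_s: 5.48
ee_pos: [0.5183, -0.086, 0.1694]
eef_rot: [0.998, 0.068, -0.003, -0.0]
ft_force: [-5.1, 0.1, -7.3]
grip_width: 0.0233
grip_force: 30.3
```

```bash
python3 - <<'E'
from h import *
c=cap('wrist');d=cap('side')
s=ctrl.read_state();print(s['ft_force'],s['ee_pos'],s['grip_force'],s['grip_width'])
cv2.imwrite('pics/i.png',np.hstack([cv2.resize(c['img'][120:260,170:420],(500,280)),cv2.resize(d['img'][130:240,200:290],(270,330))[:280]])[:,:,::-1])
E
```

```text
[-4.97359008 -1.02663879 -7.2667325 ] [ 0.51833192 -0.08597559  0.16937516] 30.25894045829773 0.023375638461496137
```

View pics/i.png

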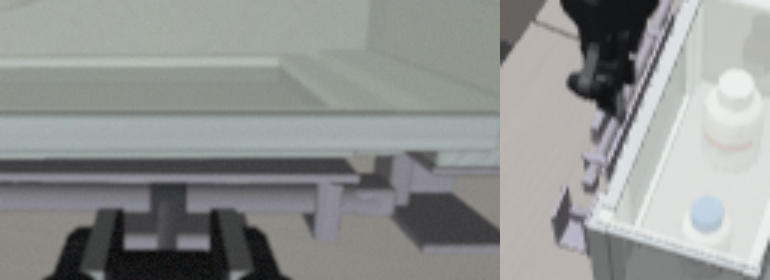

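The bolt is drawn about 37 mm and its nose is clear to the left of the keeper. Firming the grip, then swinging the gate along its arc, about 0.35 rad with matching yaw.

Emit:
drive_tool(series=[-0.2,0,0,0,1,-0.6,-0.12,0,0.045,1,-1.18,-0.26,0,0.088,1,-1.75,-0.44,0,0.13,1,-2.33,-0.63,0,0.175,1,-2.9,-0.85,0,0.22,1,-3.45,-1.09,0,0.263,1,-4.0,-1.36,0,0.307,1,-4.52,-1.65,0,0.35,1,-4.52,-1.65,0,0.35,1,-4.52,-1.65,0,0.35,1,-4.52,-1.65,0,0.35,1], newtons=60)

```text
time_s: 6.58
ee_pos: [0.4742, -0.0765, 0.1706]
eef_rot: [0.994, -0.106, 0.0, 0.001]
ft_force: [-1.5, -1.4, -8.2]
grip_width: 0.0228
grip_force: 62.7
```

```bash
python3 - <<'E'
from h import *
c=cap('wrist');d=cap('side');e=cap('scene')
s=ctrl.read_state();print(s['ft_force'],s['ee_pos'],s['eef_rot'],s['grip_force'],s['grip_width'])
th=.134;R=np.array([[np.cos(th),np.sin(th)],[-np.sin(th),np.cos(th)]])
print('disp in cage mm',R@(s['ee_pos'][:2]-[.5183,-.0860])*1000)
# gate edge lines in wrist view, as angles
g=cv2.Canny(cv2.cvtColor(c['img'],7),40,120)
L=cv2.HoughLinesP(g[:260],1,np.pi/360,50,minLineLength=90,maxLineGap=10)
K,T=c['intrinsics'],c['world_to_cam']
for l in ([] if L is None else L[:,0]):
    a=onz(ray(K,T,l[:2]),.15);b=onz(ray(K,T,l[2:]),.15);v=R@(b-a)[:2];print(l,round(np.degrees(np.arctan2(v[0],v[1])),1),(R@(a[:2]-[.533,-.063])*1000).round())
E
```

```text
[-1.37280643 -1.86589891 -8.37206269] [ 0.47402294 -0.07621357  0.17051646] [ 9.94290882e-01 -1.06702694e-01  2.32777893e-04  3.49683113e-04] 62.718433141708374 0.022633735960218667
disp in cage mm [-42.57267974  15.61408168]
[ 10 185 408  32] 179.8 [ 13. 124.]
[ 11 181 409  29] 179.9 [ 15. 122.]
[187 138 364  71] 179.7 [ 3. 13.]
[ 66 209 187 207] -161.2 [-12. 100.]
[117 212 245 210] -161.2 [-25.  72.]
[ 69 202 178 199] -161.9 [-9. 96.]
[108 180 336 173] -162.0 [-4. 67.]
[132 175 323 170] -161.8 [-6. 52.]
[145 152 298 147] -162.1 [ 3. 39.]
[169 155 309 151] -161.9 [-3. 27.]
[180 148 334  92] -179.7 [-1. 19.]
[ 64 184 203 131] 179.6 [ 2. 93.]
[379 259 511 234] -172.5 [-112.  -74.]
[157 149 296 145] -161.9 [ 3. 32.]
[ 81 178 205 131] 179.7 [ 2. 82.]
[248 123 350  86] -179.7 [ -1. -23.]
[226  98 406  29] 179.9 [ 15. -16.]
```

The wrist-view lines put the gate at 18° against the fixed frame at 0°, which is within the range. Settling briefly.

Emit:
drive_tool(series=[0,0,0,0,1,0,0,0,0,1,0,0,0,0,1,0,0,0,0,1,0,0,0,0,1,0,0,0,0,1,0,0,0,0,1,0,0,0,0,1], newtons=60)

```text
time_s: 7.4
ee_pos: [0.4736, -0.0759, 0.1706]
eef_rot: [0.994, -0.107, 0.0, 0.0]
ft_force: [-1.0, -2.3, -10.1]
grip_width: 0.023
grip_force: 62.7
```

```bash
python3 - <<'E'
from h import *
s=ctrl.read_state();print(s['ee_pos'],abs(s['qvel']).max(),s['grip_force'])
if abs(s['qvel']).max()<.02 and s['grip_force']>20: print(ctrl.finish_job())
E
```

```text
[ 0.47360993 -0.07590459  0.17061063] 0.0025727528774578718 62.65709638595581
the job is handed in; nothing more can be done
None
```

I handed the job in at about 7.4 s: the knob was turned upright, the bolt drawn about 37 mm clear of the keeper, and the gate held still at about 18° with the knob gripped at about 63 N; no verdict came back, and I did not re-check the bottles, beaker and dropper at the end.

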